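# Hold a lever-lid scrap bin open, then let its lid down softly

### The job

Hold the green-lidded scrap bin open for the cook: press its lever paddle all the way down so that the lid stands fully open, and keep it there for three seconds. Then let the lever come up slowly under your fingertips so that the lid is shut without dropping or slamming, and move clear. Work the lid only through its lever, and leave the blue bin, the jar, the bowl and the spoon alone.

Things in the scene. Friction and masses are not known exactly. Their poses are not given: they have to be found in the camera images.
- green_bin: Steel countertop scrap bin, the scrap bin to use. Fixed to the bench, 170 (x) x 190 (y) x 160 mm high, open-topped, closed by a green lid of 180 x 200 x 8 mm. Origin: centre of its underside; its front, where the lever sticks out, faces its own -x; lid hinge along its own y at its rear rim (x = +89 mm). A fixed hinge block reaches 12 mm out of the front wall. Either bin may stand on the left or the right.
- green_lever (a joint): Green bin's press lever, rad: 0 up at rest, 0.5 fully pressed (rigid stop). Pivot along the bin's y at x = -97, z = 105 mm of its frame; paddle centre 110 mm out from it, 0.25 rad above level at rest, 0.25 below at the stop. No latch or spring: the lid's weight alone brings it up. Push at the paddle: 3 to 8 N as the lid leaves its rim, easing to 1 to 3 N open; lid weight varies.
- green_paddle (a point): Centre of the top face of the green bin's lever paddle: a flat plate 52 mm wide (bin's y), 36 mm long (bin's x), 8 mm thick, on two steel arms, in front of the bin. About 132 mm above the bench at rest, 78 mm when fully pressed (about 54 mm travel, nearly straight down). Axes turn with the lever.
- blue_bin: Steel countertop scrap bin, same bin with blue lid and blue paddle; not to be touched. Fixed to the bench, 170 (x) x 190 (y) x 160 mm high, open-topped, closed by a blue lid of 180 x 200 x 8 mm. Origin: centre of its underside; its front, where the lever sticks out, faces its own -x; lid hinge along its own y at its rear rim (x = +89 mm). A fixed hinge block reaches 12 mm out of the front wall. Either bin may stand on the left or the right.
- blue_lever (a joint): Blue bin's press lever, rad: 0 up at rest, 0.5 fully pressed (rigid stop). Pivot along the bin's y at x = -97, z = 105 mm of its frame; paddle centre 110 mm out from it, 0.25 rad above level at rest, 0.25 below at the stop. No latch or spring: the lid's weight alone brings it up. Push at the paddle: 3 to 8 N as the lid leaves its rim, easing to 1 to 3 N open; lid weight varies.
- blue_paddle (a point): Centre of the top face of the blue bin's lever paddle: a flat plate 52 mm wide (bin's y), 36 mm long (bin's x), 8 mm thick, on two steel arms, in front of the bin. About 132 mm above the bench at rest, 78 mm when fully pressed (about 54 mm travel, nearly straight down). Axes turn with the lever.
- green_lid: The green lid panel, 180 x 200 x 8 mm, moved only by way of the lever; origin at the middle of its front edge (164 mm above the bench when shut), hinge line 182 mm behind along its own +x. Its tilt is 0 shut and 1.2 rad fully open. Rigidly linked to the lever: lid angle = 2.4 x lever angle, both ways. Let go, it drops and slams at over 2 rad/s; closing slower than 1.8 rad/s throughout (lever slower than 0.75 rad/s, paddle rising slower than about 80 mm/s) is gentle.
- jar: Bystander: glass jar with green cap, loose, 68 mm across, 110 mm high, standing between the two bins; origin at the centre of its underside.
- bowl: Bystander: loose steel bowl, 170 mm across, 60 mm high, towards the robot's left; origin at the centre of its underside.
- spoon: Bystander: loose steel spoon lying on the bench, towards the robot's right, origin under its middle.

How it is judged:
On the way, in this order (a step that is already met when the one before it is completed fails the run):
1. the green lid is held fully open by its lever (lid beyond 1.08 rad) for at least 2 s (angle between green_lid's own z axis and vertical above 1.08 rad), for 2 s.
2. the green lid is shut again (below 0.05 rad) (angle between green_lid's own z axis and vertical below 0.05 rad), for 0.2 s.
At the end, for the whole second after the job is handed in: The green lid is shut (below 0.05 rad), the blue lid is shut (its lever below 0.02 rad), and jar, bowl and spoon are within 20 mm of where they stood (angle between green_lid's own z axis and vertical below 0.05 rad and value of joint blue_lever below 0.02 rad and distance of each of jar, bowl, spoon from where it was at the start of the episode below 0.02 m); the robot touches nothing.
It fails at once if the green lid drops or slams (closes faster than 1.8 rad/s, its lever rising faster than 0.75 rad/s) (velocity of joint green_lever below -0.75 rad/s).
It fails at once if the robot works the green lid directly (touches it with more than 1 N) (contact force between any of the arm, the fingers and green_lid above 1 N).
It fails at once if the robot touches the blue bin, its lid or its lever (more than 2 N, or its lever moves beyond 0.04 rad) (contact force between any of the arm, the fingers and blue_bin above 2 N or value of joint blue_lever above 0.04 rad).
It fails at once if the jar, bowl or spoon is lifted, carried or pushed more than 20 mm (not (distance of jar from where it was at the start of the episode below 0.02 m) or not (distance of bowl from where it was at the start of the episode below 0.02 m) or not (distance of spoon from where it was at the start of the episode below 0.02 m)).
It also fails if it takes over 48 s, if anything falls off the work surface, if the arm or the gripper's body presses on something with over 40 N, if the wrist force passes 120 N, or if a joint passes its speed limit or range.

### The arm

A 7-joint arm with a two-finger parallel gripper is mounted at the origin on the work surface. World frame = base frame: x ahead of the robot, y to its left, z up, the work surface at z = 0. Lengths are in m, angles in rad, forces in N, time in s.
With the tool pointing down it reaches from about 0.425 to 0.95 m from the base axis. Payload 4.7 kg.
Tool frame: the origin (TCP) lies between the finger pads; the fingertips stand 17 mm ahead of it and the grasp point (between the pads) lies 2 mm behind it; z points along the fingers, y is the line along which they close (so a half turn about z gives the same grasp; the last joint's range is limited). The gripper opens to 87 mm and grips with 3 to 60 N. Pads are 19 mm wide; open, the fingers measure 117 mm over their backs; the gripper's body (75 mm by 190 mm) begins 51 mm behind the grasp point.
Start: joints at [-1.182, 0.469, -0.049, 1.532, 0.024, 1.141, -0.082], TCP at [0.274, 0.617, 0.24] pointing down, gripper open.
Joint ranges: [-2.59, 2.59], [-0.33, 1.99], [-1.39, 1.29], [0.1, 2.45], [-1.04, 4.18], [0.21, 1.99], [-2.66, 2.66]. Speed limits (rad/s): [2.57, 2.57, 3.14, 3.14, 3.14, 3.14, 3.14].

### API

Orientations are given as a unit quaternion [w, x, y, z].
In Python, from bench import arm gives the robot as it stands.
- The arm moves only by the shell command python3 -m pendant 'ROWS' [OPENING]. ROWS is JSON, a list that holds one entry, the list of rows, each a list of 6 numbers: the shift along the tool's x, y, z in mm, then the turn, a rotation vector about the tool's x, y, z in rad. A call has 1 to 20 rows; each row is the pose to reach, as a shift and turn from the pose commanded when the call began, along the tool's axes at that moment; what a row does not reach only later rows make up. A row lasts 1/10 s, in which the tool goes at most 50 mm and 8.59 degrees, less where a joint would pass 70% of its speed; a pose out of reach is approached as far as the arm can. A call with a gripper value outside its range is refused whole. OPENING is the opening in per cent of the stroke, from 0 (shut) to 100 (fully open), set as the call begins (- or left out, the last holds). The fingers move at their own pace and stop on an object; the grip force is fixed at half the most. Time passes only in rows, so rows that repeat a pose let the fingers close. It gives the time, the measured TCP pose, the force, the opening and the grip force at its end, in the units of the state.
- arm.get_obs(): the state, without advancing time (a new reading comes with each control period).
- arm.snapshot(name): name is "scene" or "top"; returns a dict with "pixels" (400x640x3 uint8, red, green, blue), "depth" (400x640 float32, m along the optical axis (not along the pixel's ray), 0 where there is no reading), "fx", "fy", "cx", "cy" (pixels), "k1" (the pictures are not rectified: a ray, as slopes to the right and down, at radius r is drawn at 1 + k1 r^2 times it, then the intrinsics apply), "world_to_cam" (4x4, takes a point from world to camera coordinates). Camera axes: x right, y down, z forward; pixel columns grow to the right and rows downward; lengths in m; the calibration is good to about 2 mm. A picture is of the moment at which its call begins.
- arm.finish_job(): hands the job in; it is judged then, once.
The state is a dict: "time_s": time; "q": joint angles; "dq": joint speeds; "effort": joint torques, N m; "eef_pos": TCP position; "tool_rot": TCP orientation; "force": force on the tool from outside, world axes, zero at the start; "torque": the same for the moment, N m; "opening": finger opening in m; "grip_force": force on a finger pad.
Only numpy, scipy, OpenCV 4.12 (cv2) and the standard library are available. Lean on these libraries where they do the work, as an engineer would, in place of code of your own. Each camera call takes 0.05 s, during which the arm holds its last target. There are 200 camera calls.

## Working session

There is one attempt and no reset: what is moved stays moved. The work goes in short steps, Python scripts to look and compute and a shell command to move; the robot and the scene stay as the last step left them, time stands still between calls to the robot, and variables do not carry over. Pictures are saved under pics/ and viewed, at most 10 in all, crops included, and the job is handed in when it is done.

```bash
mkdir -p pics
cat > h.py <<'E'
import numpy as np, cv2
from bench import arm
def snap(n):
    s=arm.snapshot(n); return s
def pts(s):
    h,w=s["depth"].shape
    u,v=np.meshgrid(np.arange(w),np.arange(h))
    K=np.array([[s["fx"],0,s["cx"]],[0,s["fy"],s["cy"]],[0,0,1]],float)
    p=cv2.undistortPoints(np.stack([u,v],-1).reshape(-1,1,2).astype(np.float64),K,np.array([s["k1"],0,0,0,0.])).reshape(h,w,2)
    d=s["depth"]; c=np.stack([p[...,0]*d,p[...,1]*d,d,np.ones_like(d)],-1)
    return (c@np.linalg.inv(np.array(s["world_to_cam"])).T)[...,:3]
E
python3 - <<'E'
from h import *
for n in("scene","top"):
    s=snap(n); cv2.imwrite(f"pics/{n}0.png",s["pixels"][...,::-1]); P=pts(s)
    hsv=cv2.cvtColor(s["pixels"],cv2.COLOR_RGB2HSV)
    print(n,np.linalg.inv(s["world_to_cam"])[:3,3].round(3),s["k1"])
    for c,(a,b) in dict(green=(40,85),blue=(95,125)).items():
        m=((hsv[...,0]>=a)&(hsv[...,0]<=b)&(hsv[...,1]>90)&(hsv[...,2]>40)).astype(np.uint8)
        k,l,st,ce=cv2.connectedComponentsWithStats(m)
        for i in range(1,k):
            if st[i,4]>60:
                q=P[(l==i)&(s["depth"]>0)]
                if not len(q): print(c,st[i],'nodepth');continue
                print(c,st[i],ce[i].round(),np.median(q,0).round(3),np.percentile(q,3,0).round(3),np.percentile(q,97,0).round(3))
o=arm.get_obs(); print(o)
E
```

```text
scene [ 1.49  -0.861  0.988] -0.0404626028837971
green [310 195  17  13 173] [318. 201.] [ 0.599 -0.007  0.109] [ 0.571 -0.029  0.097] [0.625 0.025 0.113]
green [ 219  215   88   60 2892] [263. 244.] [ 0.715 -0.331  0.169] [ 0.618 -0.422  0.165] [ 0.803 -0.223  0.174]
green [201 225  18  14 149] [210. 231.] [ 0.52  -0.392  0.131] [ 0.5   -0.416  0.125] [ 0.54  -0.368  0.137]
blue [ 395   32   93   81 5614] [439.  70.] [0.208 1.258 0.206] [-0.042  1.239  0.015] [0.355 1.551 0.322]
blue [ 367  151   65   38 1408] [399. 169.] [0.713 0.294 0.169] [0.614 0.207 0.161] [0.799 0.41  0.174]
blue [346 156  13  10  80] [352. 161.] [0.511 0.259 0.131] [0.399 0.234 0.049] [0.532 0.365 0.139]
top [0.354 0.011 1.503] -0.01898079788886227
green [ 379  136   72   69 3018] [413. 170.] [ 0.7   -0.315  0.17 ] [ 0.607 -0.415  0.161] [ 0.796 -0.219  0.176]
green [314 198  17  17 214] [322. 206.] [0.592 0.001 0.11 ] [ 0.567 -0.024  0.104] [0.618 0.025 0.116]
green [428 218  17  13 129] [436. 224.] [ 0.516 -0.39   0.132] [ 0.499 -0.413  0.126] [ 0.534 -0.367  0.139]
blue [ 198  142   69   64 3145] [232. 174
[... 183 characters left out ...]
array([-1.18189314,  0.46935304, -0.04860924,  1.53352464,  0.02412394,
        1.14103124, -0.08231413]), 'dq': array([ 6.06725653e-04, -7.41103012e-04,  5.06112108e-05, -2.40777291e-03,
       -5.20672813e-04, -1.23649292e-03,  1.71326209e-03]), 'effort': array([ 1.17989170e-03, -5.09173000e+01, -8.08212580e-02, -2.36828417e+01,
       -6.14845078e-02,  3.45184584e-02,  4.22047174e-05]), 'eef_pos': array([0.2736672 , 0.61649241, 0.23863073]), 'tool_rot': array([-1.42379302e-04,  2.07367545e-01,  9.78262722e-01, -8.53062491e-04]), 'force': array([0.11964847, 0.47587795, 0.54007973]), 'torque': array([-0.01579875,  0.01031007,  0.01284692]), 'grip_force': 0.0, 'opening': 0.08687451683484716}
```

Run:
```python
from h import *
from scipy.spatial.transform import Rotation as R
for n in("top","scene"):
    s=snap(n);P=pts(s);hsv=cv2.cvtColor(s["pixels"],cv2.COLOR_RGB2HSV)
    m=((hsv[...,0]>=40)&(hsv[...,0]<=85)&(hsv[...,1]>90)&(hsv[...,2]>40))&(s["depth"]>0)
    a=P[m&(P[...,1]<-.15)&(P[...,2]>.155)&(P[...,0]>.56)]; b=P[m&(P[...,1]<-.15)&(P[...,0]<.56)&(P[...,2]>.12)]
    ra=cv2.minAreaRect(a[:,:2].astype(np.float32)*1000); rb=cv2.minAreaRect(b[:,:2].astype(np.float32)*1000)
    print(n,ra,rb,np.median(a[:,2]),np.median(b[:,2]))
    d=np.array(ra[0])-np.array(rb[0]); print("axis deg",np.degrees(np.arctan2(d[1],d[0])),np.hypot(*d))
o=arm.get_obs(); q=o["tool_rot"]; print(R.from_quat(np.r_[q[1:],q[0]]).as_matrix().round(3))
a=cv2.imread("pics/top0.png");b=cv2.imread("pics/scene0.png")
cv2.imwrite("pics/both.png",cv2.resize(np.vstack([a,b]),(480,600)))
```

```text
top ((704.2640991210938, -318.2228698730469), (182.04263305664062, 200.4390411376953), 21.055377960205078) ((516.2322998046875, -390.47479248046875), (31.668170928955078, 51.041900634765625), 20.123498916625977) 0.16961252185814768 0.131847666866739
axis deg 21.019458450795664 201.43559237293232
scene ((707.6434326171875, -319.02679443359375), (180.16783142089844, 204.55136108398438), 20.88083267211914) ((519.2335205078125, -391.34771728515625), (35.12521743774414, 57.52663040161133), 21.955013275146484) 0.16937212562842635 0.13163290862392263
axis deg 20.999240305726705 201.81330695264884
[[-0.914  0.406 -0.   ]
 [ 0.406  0.914 -0.001]
 [-0.    -0.001 -1.   ]]
```

View pics/both.png

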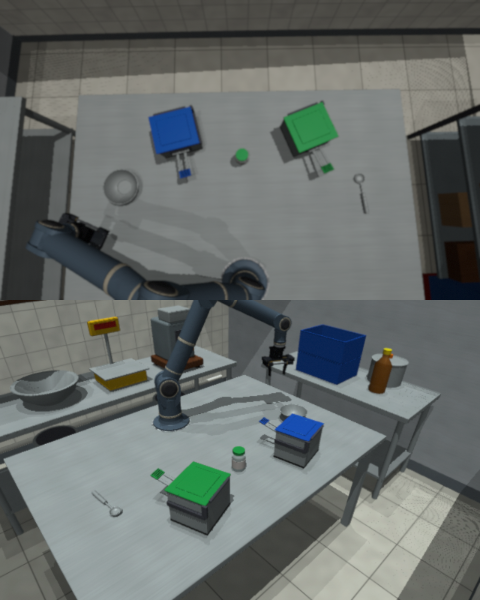

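The top view (upper half) shows the green bin on the right, with its lid around (308,128) and paddle around (327,168). The blue bin is on the left at (175,130), with the jar between them. Sizes and heights match the task text: paddle (0.518, -0.391, 0.132), bin yaw 21°.

```bash
python3 -m pendant '[[[-15,-2,-40,0,0,0],[-31,-5,-80,0,0,0.1],[-429,-211,-80,0,0,1.1],[-429,-211,-80,0,0,1.1],[-429,-211,-80,0,0,1.1],[-429,-211,-80,0,0,1.1],[-429,-211,-80,0,0,1.1],[-429,-211,-80,0,0,1.1],[-429,-211,-80,0,0,1.1],[-429,-211,-80,0,0,1.1],[-429,-211,-80,0,0,1.1],[-607,-515,-80,0,0,1.9],[-607,-515,-80,0,0,1.9],[-607,-515,-80,0,0,1.9],[-607,-515,-80,0,0,1.9],[-607,-515,-80,0,0,1.9],[-607,-515,-80,0,0,1.9],[-607,-515,-80,0,0,1.9],[-607,-515,-80,0,0,1.9],[-607,-515,-80,0,0,1.9]]]' 0
cat > d.py <<'E'
# tool-frame shift (mm) and turn to the given world target, tool down with y along -bin y
import sys; from h import *
from scipy.spatial.transform import Rotation as R
o=arm.get_obs(); q=o["tool_rot"]; M=R.from_quat(np.r_[q[1:],q[0]])
t=np.array([float(x) for x in sys.argv[1:4]]); y=np.radians(21)
Y=np.array([np.sin(y),-np.cos(y),0]); Z=np.array([0,0,-1.]); T=R.from_matrix(np.stack([np.cross(Y,Z),Y,Z],1))
print(o["time_s"],o["eef_pos"].round(4),o["force"].round(2),o["opening"].round(4),"shift",(1000*M.inv().apply(t-o["eef_pos"])).round(1),"turn",(M.inv()*T).as_rotvec().round(3), "q",o["q"].round(2))
E
python3 d.py .518 -.391 .22
```

```text
time_s: 2.2
eef_pos: [0.6193, -0.1019, 0.3193]
tool_rot: [-0.0, 0.917, 0.399, -0.0]
force: [0.5, 0.9, 0.5]
opening: 0.0007
grip_force: 0.0Traceback (most recent call last):
  File "d.py", line 7, in <module>
    print(o["time_s"],o["eef_pos"].round(4),o["force"].round(2),o["opening"].round(4),"shift",(1000*M.inv().apply(t-o["eef_pos"])).round(1),"turn",(M.inv()*T).as_rotvec().round(3), "q",o["q"].round(2))
                                                                ^^^^^^^^^^^^^^^^^^
AttributeError: 'float' object has no attribute 'round'
```

```bash
sed -i 's/o\["opening"\].round(4)/o["opening"]/' d.py; python3 d.py .518 -.391 .2
```

```text
2.2 [ 0.6193 -0.1019  0.3193] [0.47 0.88 0.45] 0.0007222118674538457 shift [-280.5  123.2  119.4] turn [-0.     0.     0.454] q [-0.34  0.37  0.59  1.58 -0.21  1.26 -0.46]
```

```bash
python3 -m pendant '[[[-40,18,0,0,0,0.1],[-80,35,0,0,0,0.2],[-120,53,0,0,0,0.3],[-160,70,20,0,0,0.4],[-200,88,40,0,0,0.454],[-240,105,80,0,0,0.454],[-265,116,110,0,0,0.454],[-280,123,119,0,0,0.454],[-280,123,119,0,0,0.454],[-280,123,119,0,0,0.454]]]'; python3 d.py .518 -.391 .155
python3 - <<'E'
from h import *
for n in("top","scene"):
    s=snap(n);c=(400,190) if n=="top" else (150,160)
    cv2.imwrite(f"pics/{n}1.png",cv2.resize(s["pixels"][c[1]-20:c[1]+130,c[0]-20:c[0]+180,::-1],(600,450)))
E
```

```text
time_s: 3.2
eef_pos: [0.5214, -0.3871, 0.2006]
tool_rot: [-0.001, 0.983, 0.185, 0.001]
force: [0.4, -0.0, 0.6]
opening: 0.0004
grip_force: 0.0
3.2 [ 0.5214 -0.3871  0.2006] [ 0.41 -0.02  0.56] 0.00038053161277023004 shift [-4.7  2.5 45.6] turn [-0.001 -0.001  0.006] q [ 0.1   0.53  0.69  1.67 -0.38  1.08 -0.29]
```

View pics/scene1.png

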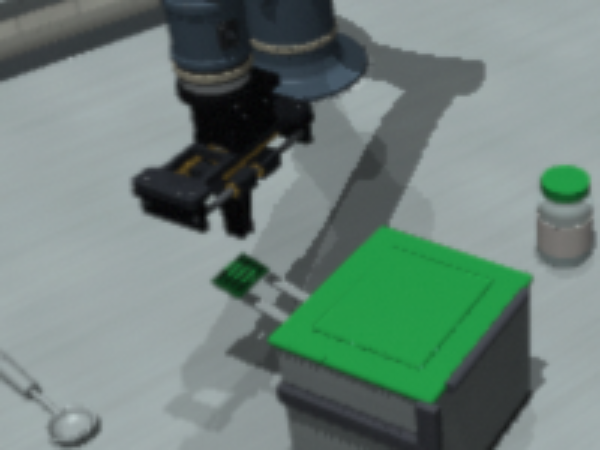

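The fingertips at (240,230) stand directly above the green paddle at (240,275), clear of the lid and the spoon. I'll go down to just above it.

```bash
python3 -m pendant '[[[-4,2,15,0,0,0],[-5,3,30,0,0,0],[-5,3,40,0,0,0],[-5,3,44,0,0,0],[-5,3,44,0,0,0]]]'; python3 d.py .518 -.391 .095
```

```text
time_s: 3.8
eef_pos: [0.5158, -0.3932, 0.1553]
tool_rot: [-0.001, 0.983, 0.184, -0.001]
force: [-0.0, 0.6, 0.1]
opening: 0.0006
grip_force: 0.0
3.8 [ 0.5158 -0.3932  0.1553] [-0.04  0.64  0.15] 0.0005662568740445375 shift [ 3.  -1.2 60.3] turn [-0.002  0.001  0.003] q [ 0.13  0.58  0.67  1.71 -0.42  1.   -0.25]
```

```bash
python3 -m pendant '[[[0,0,3,0,0,0],[0,0,6,0,0,0],[0,0,9,0,0,0],[0,0,12,0,0,0],[0,0,15,0,0,0],[0,0,18,0,0,0],[0,0,21,0,0,0],[0,0,21,0,0,0]]]'; python3 d.py .518 -.391 .095
```

```text
time_s: 4.6
eef_pos: [0.5152, -0.395, 0.1361]
tool_rot: [0.001, 0.983, 0.183, -0.0]
force: [-3.4, -1.8, 4.4]
opening: 0.0004
grip_force: 2.0
4.6 [ 0.5152 -0.395   0.1361] [-3.36 -1.84  4.41] 0.0003811098721467314 shift [ 4.1 -2.7 41.1] turn [0.001 0.001 0.002] q [ 0.14  0.6   0.66  1.73 -0.43  0.96 -0.24]
```

```bash
python3 -m pendant '[[[0,0,4,0,0,0],[0,-1,8,0,0,0],[1,-1,12,0,0,0],[1,-1,16,0,0,0],[2,-2,20,0,0,0],[2,-2,24,0,0,0],[3,-2,28,0,0,0],[3,-2,32,0,0,0],[3,-2,35,0,0,0],[3,-2,38,0,0,0],[3,-2,40,0,0,0],[3,-2,42,0,0,0],[3,-2,42,0,0,0]]]'; python3 d.py .518 -.391 .095
python3 - <<'E'
from h import *
s=snap("scene"); cv2.imwrite("pics/s2.png",cv2.resize(s["pixels"][100:310,100:380,::-1],(800,600)))
E
```

```text
time_s: 5.9
eef_pos: [0.5195, -0.3904, 0.0967]
tool_rot: [-0.001, 0.983, 0.184, 0.002]
force: [-3.9, 3.1, 21.6]
opening: 0.0006
grip_force: 10.9
5.9 [ 0.5195 -0.3904  0.0967] [-3.88  3.14 21.65] 0.0006112883142532576 shift [-1.6 -0.   1.7] turn [-0.    -0.004  0.004] q [ 0.15  0.64  0.62  1.75 -0.47  0.9  -0.22]
```

View pics/s2.png

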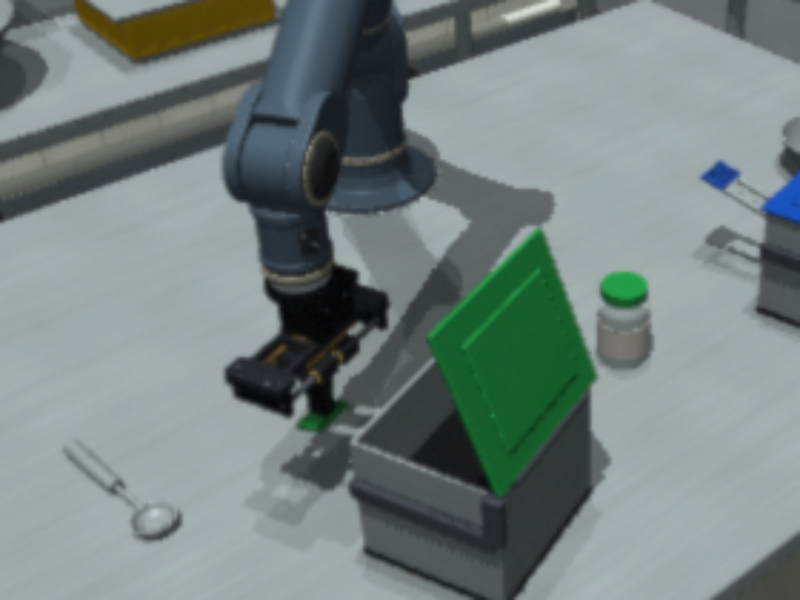

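The lid stands open at (515,360), with the fingertips on the paddle at (322,415) and 21 N against the stop. I'll hold it there.

```bash
python3 -m pendant '[[[0,0,0,0,0,0],[0,0,0,0,0,0],[0,0,0,0,0,0],[0,0,0,0,0,0],[0,0,0,0,0,0],[0,0,0,0,0,0],[0,0,0,0,0,0],[0,0,0,0,0,0],[0,0,0,0,0,0],[0,0,0,0,0,0],[0,0,0,0,0,0],[0,0,0,0,0,0],[0,0,0,0,0,0],[0,0,0,0,0,0],[0,0,0,0,0,0],[0,0,0,0,0,0],[0,0,0,0,0,0],[0,0,0,0,0,0],[0,0,0,0,0,0],[0,0,0,0,0,0]]]'
python3 - <<'E'
from h import *
s=snap("scene");P=pts(s);hsv=cv2.cvtColor(s["pixels"],cv2.COLOR_RGB2HSV)
m=((hsv[...,0]>=40)&(hsv[...,0]<=85)&(hsv[...,1]>90)&(hsv[...,2]>40))&(s["depth"]>0)&(P[...,1]<-.15)&(P[...,0]>.58)
k=cv2.erode(m.astype(np.uint8),np.ones((5,5)))>0
a=P[k];c=a-a.mean(0);n=np.linalg.svd(c,full_matrices=False)[2][2];print("tilt",np.arccos(abs(n[2])))
E
```

```text
time_s: 7.95
eef_pos: [0.5196, -0.3904, 0.0968]
tool_rot: [-0.0, 0.983, 0.184, 0.002]
force: [-4.2, 2.2, 22.2]
opening: 0.0006
grip_force: 10.8
tilt 1.201232352448768
```

```bash
python3 -m pendant '[[[0,0,0,0,0,0],[0,0,0,0,0,0],[0,0,0,0,0,0],[0,0,0,0,0,0],[0,0,0,0,0,0],[0,0,0,0,0,0],[0,0,0,0,0,0],[0,0,0,0,0,0],[0,0,0,0,0,0],[0,0,0,0,0,0],[0,0,0,0,0,0],[0,0,0,0,0,0],[0,0,0,0,0,0]]]'; python3 d.py .518 -.391 .095
```

```text
time_s: 9.3
eef_pos: [0.5195, -0.3904, 0.0968]
tool_rot: [-0.0, 0.983, 0.184, 0.002]
force: [-4.3, 2.5, 21.2]
opening: 0.0003
grip_force: 10.8
9.3 [ 0.5195 -0.3904  0.0968] [-4.26  2.49 21.2 ] 0.0003139107818606462 shift [-1.7  0.   1.8] turn [-0.    -0.004  0.004] q [ 0.15  0.64  0.62  1.75 -0.47  0.9  -0.22]
```

Measured tilt is 1.20 rad, and it has been held for more than 3 s. Now I'll let it up slowly, at 20 mm/s.

```bash
python3 -m pendant '[[[0,0,-1,0,0,0],[0,0,-2,0,0,0],[0,0,-3,0,0,0],[0,0,-4,0,0,0],[0,0,-5,0,0,0],[0,0,-6.5,0,0,0],[0,0,-8,0,0,0],[0,0,-10,0,0,0],[0,0,-12,0,0,0],[0,0,-14,0,0,0],[0,0,-16,0,0,0],[0,0,-18,0,0,0],[0,0,-20,0,0,0],[0,0,-22,0,0,0],[0,0,-24,0,0,0],[0,0,-26,0,0,0],[0,0,-28,0,0,0],[0,0,-30,0,0,0],[0,0,-31,0,0,0],[0,0,-31,0,0,0]]]'; python3 d.py .518 -.391 .15
```

```text
time_s: 11.3
eef_pos: [0.5182, -0.391, 0.1248]
tool_rot: [0.0, 0.983, 0.184, 0.0]
force: [-3.1, -0.3, 4.1]
opening: 0.0001
grip_force: 2.0
11.3 [ 0.5182 -0.391   0.1248] [-3.06 -0.34  4.11] 0.0001446201825495514 shift [ -0.2  -0.1 -25.2] turn [ 0.001 -0.     0.003] q [ 0.14  0.61  0.65  1.74 -0.44  0.94 -0.24]
```

```bash
python3 -m pendant '[[[0,0,-1,0,0,0],[0,0,-3,0,0,0],[0,0,-5,0,0,0],[0,0,-7,0,0,0],[0,0,-9,0,0,0],[0,0,-11,0,0,0],[0,0,-13,0,0,0],[0,0,-15,0,0,0],[0,0,-17,0,0,0],[0,0,-19,0,0,0],[0,0,-21,0,0,0],[0,0,-22.5,0,0,0],[0,0,-24,0,0,0],[0,0,-25.5,0,0,0],[0,0,-27,0,0,0],[0,0,-28.5,0,0,0],[0,0,-30,0,0,0],[0,0,-31,0,0,0],[0,0,-32,0,0,0],[0,0,-32,0,0,0]]]'; python3 d.py .518 -.391 .26
```

```text
time_s: 13.3
eef_pos: [0.5175, -0.3909, 0.1563]
tool_rot: [-0.0, 0.983, 0.184, -0.0]
force: [-0.2, -0.2, 0.0]
opening: 0.0009
grip_force: 0.0
13.3 [ 0.5175 -0.3909  0.1563] [-0.23 -0.17  0.04] 0.0009381684735753578 shift [   0.3    0.2 -103.7] turn [-0.001  0.001  0.003] q [ 0.12  0.58  0.67  1.71 -0.41  1.   -0.26]
```

No load on the fingers. I'll move clear upward, then check.

```bash
python3 -m pendant '[[[0,0,-10,0,0,0],[0,0,-25,0,0,0],[0,0,-45,0,0,0],[0,0,-65,0,0,0],[0,0,-85,0,0,0],[0,0,-100,0,0,0],[0,0,-105,0,0,0],[0,0,-105,0,0,0],[0,0,-105,0,0,0],[0,0,-105,0,0,0]]]'
python3 - <<'E'
from h import *
s=snap("scene"); cv2.imwrite("pics/s3.png",cv2.resize(s["pixels"][100:310,100:460,::-1],(800,467)))
P=pts(s);hsv=cv2.cvtColor(s["pixels"],cv2.COLOR_RGB2HSV)
m=((hsv[...,0]>=40)&(hsv[...,0]<=85)&(hsv[...,1]>90)&(hsv[...,2]>40))&(s["depth"]>0)&(P[...,1]<-.15)&(P[...,0]>.58)
k=cv2.erode(m.astype(np.uint8),np.ones((5,5)))>0
a=P[k];n=np.linalg.svd(a-a.mean(0),full_matrices=False)[2][2];print("tilt",np.arccos(abs(n[2])),arm.get_obs()["force"])
E
```

```text
time_s: 14.3
eef_pos: [0.5179, -0.3902, 0.2604]
tool_rot: [-0.001, 0.983, 0.184, -0.001]
force: [-0.4, 0.9, 0.1]
opening: 0.0005
grip_force: 0.0
tilt 0.004851187844382704 [-0.13740573  0.33622768  0.33823515]
```

View pics/s3.png

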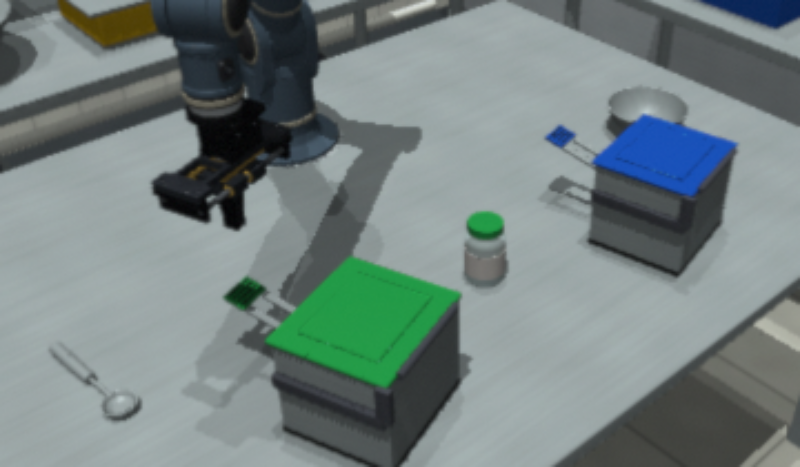

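The green lid is shut (365,320) and its paddle is up (245,292). The gripper is well clear, and the jar, bowl, spoon and blue bin are undisturbed.

```bash
python3 -c "from bench import arm; print(arm.finish_job())"
```

```text
the job is handed in; nothing more can be done
None
```

I pressed the green lid fully open (1.20 rad measured) and held it for over 3 s, then let it down at about 20 mm/s until shut, moved the arm clear, and handed the job in at about 14 s; no verdict was returned.

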